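Release a candle with the jog lever and deliver it in the catch tray

ROBOT

A 6-joint arm with a two-finger parallel gripper is mounted at the origin on the work surface. World frame = base frame: x ahead of the robot, y to its left, z up, the work surface at z = 0. Lengths are in mm, angles in rad, forces in N, time in s.
With the tool pointing down it reaches from about 325 to 900 mm from the base axis. Payload 6.1 kg.
Tool frame: the origin (TCP) lies between the finger pads; the fingertips stand 25 mm ahead of it and the grasp point (between the pads) lies 6 mm ahead of it; z points along the fingers, y is the line along which they close (so a half turn about z gives the same grasp; the last joint's range is limited). The gripper opens to 87 mm and grips with 3 to 60 N. Pads are 19 mm wide; open, the fingers measure 117 mm over their backs; the gripper's body (75 mm by 190 mm) begins 51 mm behind the grasp point.
Start: joints at [-1.325, 0.22, 1.526, -0, 1.395, -0.126], TCP at [227.051, -582.292, 247.538] pointing down, gripper open.
Joint ranges: [-2.98, 2.98], [-0.91, 2.08], [0.09, 2.57], [-1.24, 4.39], [0.2, 2.65], [-2.68, 2.68]. Speed limits (rad/s): [2.57, 2.57, 3.01, 3.14, 3.14, 3.14].

INTERFACE

Orientations are given as a unit quaternion [w, x, y, z].
In Python, from plant import get_obs, get_image, hand_in, outline_of gives the robot as it stands. The module is installed in compiled form; this text tells all that it offers.
- The arm moves only by the tool move_arm, never from a script. Its argument "increments" is a list of rows, each a list of 3 entries, a list of its own where there are three numbers: the shift along the tool's x, y, z as a fraction of full scale, then the turn, a rotation vector about the tool's x, y, z as a fraction of full scale, then the opening in per cent of the stroke, from 0 (shut) to 100 (fully open). In form: [[[tx, ty, tz], [ax, ay, az], claw], ...]. A call has 1 to 5 rows; each row shifts and turns the commanded pose from where the row before left it, along the tool's axes as they then stand; what a row does not reach is not made up. Full scale, the value 1, is 0.04 m for a shift and 0.08 rad for a turn. A row lasts 1/8 s, in which the tool goes at most 62.5 mm and 10.7 degrees, less where a joint would pass 70% of its speed; a pose out of reach is approached as far as the arm can. A call with a number of a shift or a turn outside -1 to 1 is refused whole. A call with a gripper value outside its range is refused whole. The fingers move at their own pace and stop on an object; the grip force is fixed at half the most. Time passes only in rows, so rows that do not move let the fingers close. It gives the time, the measured TCP pose, the force, the opening and the grip force at its end, in the units of the state.
- get_obs(): the state, without advancing time (a new reading comes with each control period).
- get_image(name): name is "scene" or "top" or "wrist"; returns a dict with "img" (420x560x3 uint8, blue, green, red), "mtx" (3x3 intrinsics, pixels), "D" ([k1, k2, p1, p2, k3] as OpenCV has them; the pictures are not rectified), "pose" (4x4, takes a point from camera to world coordinates); the wrist camera has in their place "T_tool_cam" (4x4, takes a point from camera to tool coordinates, whose origin is the TCP and whose axes are the flange's). Camera axes: x right, y down, z forward; pixel columns grow to the right and rows downward; lengths in mm; the calibration is good to about 2 mm. A picture is of the moment at which its call begins: read the wrist's pose just before it. There is no depth.
- hand_in(): hands the job in; it is judged then, once.
Trained networks look in a picture, given as the dict that the camera call returned (one of the last four; its "shot" number tells which), for a name from the list of things; names that differ only in an ending like _2 or _b are one class to them, and where a whole thing is asked for, a point or a joint stands for the part that bears it (a point fixed in the world has none). Each returns a list of dicts, best first, with "score" (0 to 1); they miss things now and then, are a little off and sometimes report something else, mostly with a low value. They report only what shows in the picture. A call takes as long as a camera call. They do not tell look-alikes from the thing itself.
- outline_of(picture, thing): "region" (420x560 bool, what is visible of it) and "box" ([left, top, width, height] in pixels, round what is visible of it).
The state is a dict: "time": time; "qpos": joint angles; "qvel": joint speeds; "joint_torque": joint torques, N m; "tool_pos": TCP position; "tcp_rot": TCP orientation; "ft_force": force on the tool from outside, world axes, zero at the start; "moment": the same for the moment, N m; "grip_width": opening from 0.0 (shut) to 1.0 (fully open); "finger_force": force on a finger pad.
Only numpy, scipy, OpenCV 4.12 (cv2) and the standard library are available. Lean on these libraries where they do the work, as an engineer would, in place of code of your own. Each camera call takes 0.05 s, during which the arm holds its last target. There are 200 camera calls.

TASK

Stand the empty catch tray on the table close up against the front of the magazine, centred on the lane that holds the yellow candle and with its green handle board on the side away from the magazine. Tilt the spring-centred red-ball lever fully towards that lane, hold it there for about a second so that the candle rolls down into the tray, and let the lever return to its middle. Then carry the tray with the candle in it to the cork mat and leave it standing flat in the middle of the mat; leave the white candle in its lane and do not disturb the jug or the steel mould.

Things in the scene. Friction and masses are not known exactly. Their poses are not given: they have to be found in the camera images.
- left_bay (a point): Point on the table (z 0) before the magazine's left lane (left as the robot sees it) where the tray's centre should stand; the tray's wall is then 5 mm from the magazine's light grey apron (58 mm high, front face 70 mm in x beyond this point). Turns with the magazine; x points into the magazine, away from the robot, y left, z up. The lane's ramp ends 88 mm in x beyond, 70 mm above the table.
- magazine: Candle magazine of blue sheet metal, bolted to the table, 190 mm deep, 376 mm wide, 150 mm high. Origin at table level in the middle between its lanes; x to its back, away from the robot, y left. Two lanes, centred 240 mm apart, slope 15 deg down to the front; a polished steel gate plate (40 mm wide, slippery) at the foot of each holds a candle back. Once the gate drops the candle rolls out frontwards by itself.
- guard (a point): Middle of the orange guard bar above the lever's ball, 264 mm above the table: 22 mm (x) by 100 mm (y) by 8 mm thick, held by a dark rod from behind. It is 90 mm above the ball and 16 mm beyond it in x. A vertical gripper at the ball strikes it: come from the robot's side with the tool leaning back 30 to 40 deg (fingers pointing down and away from the robot). Axes as the magazine's.
- right_bay (a point): The same point in front of the right lane: 240 mm from left_bay along its -y, same axes.
- jog (a joint): Jog lever between the lanes, rad. 0 in the middle, where its spring returns it within 0.5 s; positive tilted left (+y of the magazine), negative right; stops at 0.32 and -0.32. Hinge along the magazine's x, 50 mm above the table, 124 mm below the ball's centre. 1.6 N m/rad: 4 N at the ball holds it over. Tilting drops the gate on that side (open beyond 0.22) and raises the other.
- jog_ball (a point): Centre of the lever's red ball, 34 mm in diameter, 174 mm above the table in the middle, 158 mm before the magazine's origin in x. Below it the 14 mm steel shaft runs down and away from the robot, 35 deg from vertical, for 90 mm, then straight down to the hinge. Turns with the lever; in the middle its axes are the magazine's.
- yellow_candle_center (a point): Centre of the yellow candle, a wax cylinder 50 mm in diameter and 110 mm long, 0.19 kg, lying along its own y axis, across the lane. It starts in the left or the right lane, against the gate, 109 mm in x beyond that lane's bay point and 102 mm above the table.
- white_candle_center (a point): Centre of the white candle, the same size, in the other lane. It must stay there.
- tray_floor (a point): Middle of the inner floor (8 mm above the underside) of the loose wooden catch tray: outside 130 mm (x) by 160 mm (y), walls 40 mm high and 8 mm thick, 0.28 kg. Axes: x from its handle side to its opposite side, y along its long side, z up.
- tray_handle (a point): Grip point on the tray's green handle board, 90 mm above the tray's underside and 59 mm from the tray's centre along its -x. The board is 12 mm thick (tray x), 60 mm wide (tray y) and rises from the tray's underside to 110 mm. Same axes as tray_floor.
- mat: Cork mat fixed to the table, 200 mm (x) by 210 mm (y), 4 mm thick; origin in the middle of its underside, at table level.
- jug: Red enamel jug standing on the table, 130 mm high, 90 mm in diameter, with a handle; origin under its centre. Bystander: leave it where it is.
- mould: Steel candle mould block, 100 by 80 by 70 mm high, 0.9 kg; origin under its centre. Bystander: leave it where it is.
- tray: The catch tray itself (see tray_floor); origin under its centre.
- yellow_candle: The yellow candle itself; origin at its centre.
Things that resemble listed ones, but are neither listed nor needed, are in the scene too. Leave any pink or purple look-alike of the yellow_candle alone.

How it is judged (in metres and radians):
On the way, in this order (a step that is already met when the one before it is completed fails the run):
1. the tray stands released on the table in front of the yellow candle's lane (centre within 40 mm of that bay's point), handle board away from the magazine (within 20 deg) (((y of yellow_candle_center in the frame of left_bay above -0.12 m and horizontal distance between tray_floor and left_bay below 0.04 m) or (y of yellow_candle_center in the frame of left_bay below -0.12 m and horizontal distance between tray_floor and right_bay below 0.04 m)) and angle between the x axis of tray_floor and the x axis of left_bay, either way round below 0.35 rad and x of tray_handle in the frame of left_bay below 0 m and height (world z) of tray_floor below 0.012 m and angle between tray_floor's own z axis and vertical below 0.05 rad and contact force between the fingers and tray below 0.2 N), for 0.2 s.
2. the lever is tilted beyond 0.25 rad towards that lane and held for half a second (((y of yellow_candle_center in the frame of left_bay above -0.12 m and value of joint jog above 0.25 rad) or (y of yellow_candle_center in the frame of left_bay below -0.12 m and value of joint jog below -0.25 rad))), for 0.5 s.
3. the yellow candle lies in the tray and the lever is back in its middle (x of yellow_candle_center in the frame of tray_floor between -0.045 and 0.045 m and y of yellow_candle_center in the frame of tray_floor between -0.03 and 0.03 m and z of yellow_candle_center in the frame of tray_floor between 0.015 and 0.032 m and value of joint jog between -0.05 and 0.05 rad), for 0.2 s.
At the end, for the whole second after the job is handed in: The tray stands flat (within 0.05 rad) and still on the cork mat, its centre within 45 mm of the mat's; the yellow candle lies at rest on the tray's floor; the lever is within 0.05 rad of its middle; the white candle is still in its lane (within 20 mm of its start) (all of step 3 and horizontal distance between tray_floor and mat below 0.045 m and height (world z) of tray_floor between 0.008 and 0.016 m and angle between tray_floor's own z axis and vertical below 0.05 rad and linear speed of tray below 0.03 m/s and linear speed of yellow_candle below 0.05 m/s and distance of white_candle_center from where it was at the start of the episode below 0.02 m); the robot touches nothing.
It fails at once if the white candle leaves its place (20 mm) (distance of white_candle_center from where it was at the start of the episode above 0.02 m).
It fails at once if the jug is moved more than 30 mm (distance of jug from where it was at the start of the episode above 0.03 m).
It fails at once if the mould is moved more than 30 mm (distance of mould from where it was at the start of the episode above 0.03 m).
It also fails if it takes over 72 s, if anything falls off the work surface, if the arm or the gripper's body presses on something with over 40 N, if the wrist force passes 120 N, or if a joint passes its speed limit or range.

## Working session

There is one attempt and no reset: what is moved stays moved. The work goes in short steps, Python scripts to look and compute and a tool call to move; the robot and the scene stay as the last step left them, time stands still between calls to the robot, and variables do not carry over. Pictures are saved under pics/ and viewed, at most 13 in all, crops included, and the job is handed in when it is done.

Besides the shell and the picture viewer there is one more tool, called after "Emit:" by a JSON object that holds its "method" and its "body". move_arm: Moves the arm, as the interface text tells. Its arguments: {"type":"object","properties":{"increments":{"type":"array","items":{"type":"array"}}},"required":["increments"]}

```bash
mkdir -p pics; python3 - <<'E'
from plant import *
import cv2,pickle,numpy as np
o=get_obs();print(o)
for n in("scene","top"):
    p=get_image(n);cv2.imwrite(f"pics/{n}0.png",p["img"])
    print(n,p["pose"].round(3).tolist(),p["mtx"].round(1).tolist(),p["D"])
    d={}
    for t in("magazine","guard","jog_ball","yellow_candle","white_candle_center","tray","tray_handle","mat","jug","mould"):
        r=outline_of(p,t)
        for q in r[:3]:
            ys,xs=np.nonzero(q["region"])
            print(t,round(q["score"],2),q["box"],[round(xs.mean(),1),round(ys.mean(),1)])
        d[t]=r
    pickle.dump((p,d),open(f"{n}0.pkl","wb"))
E
```

```text
{'time': 0.0, 'qpos': array([-1.32510173e+00,  2.21236492e-01,  1.52765687e+00, -2.16358743e-06,
        1.39471316e+00, -1.26127279e-01]), 'qvel': array([-7.47593215e-04,  3.82445869e-06,  9.28603396e-04, -1.99462509e-03,
        5.17851388e-04, -1.18373972e-03]), 'joint_torque': array([-1.11599468e-04, -4.94620228e+01, -3.87368488e+01,  6.98142056e-02,
        5.71763387e-02, -1.74912871e-04]), 'tool_pos': array([ 226.90387339, -581.7137881 ,  246.40659039]), 'tcp_rot': array([-1.00506822e-03,  9.82767746e-01,  1.84841942e-01, -6.12251215e-05]), 'ft_force': array([-0.03083445, -0.20195884, -0.54542449]), 'moment': array([ 0.01279804, -0.01486972, -0.00728518]), 'finger_force': 0.0, 'grip_width': 0.9983418697700133}
scene [[-0.098, 0.759, -0.643, 1429.447], [0.995, 0.078, -0.06, 103.373], [0.004, -0.646, -0.763, 1272.22], [0.0, 0.0, 0.0, 1.0]] [[518.5, 0.0, 288.8], [0.0, 518.5, 211.1], [0.0, 0.0, 1.0]] [-0.04277246  0.          0.          0.          0.        ]
magazine 0.67 [188.7, 208.6, 148.8, 128.4] [np.float64(262.6), np.float64(297.4)]
guard 0.76 [186.1, 209.9, 150.8, 127.2]
[... 1527 characters left out ...]
5, 155.3, 38.5, 17.2] [np.float64(245.9), np.float64(164.1)]
yellow_candle 0.73 [166.6, 277.0, 24.8, 34.3] [np.float64(179.2), np.float64(293.0)]
yellow_candle 0.57 [121.9, 182.2, 58.3, 56.0] [np.float64(149.9), np.float64(208.4)]
white_candle_center 0.73 [305.1, 145.4, 37.4, 19.6] [np.float64(325.9), np.float64(155.2)]
tray 0.91 [117.4, 180.3, 63.9, 54.2] [np.float64(150.1), np.float64(208.3)]
tray 0.65 [241.0, 161.7, 89.4, 23.6] [np.float64(283.9), np.float64(175.6)]
mat 0.83 [366.0, 172.3, 72.4, 63.1] [np.float64(401.3), np.float64(204.4)]
jug 0.57 [362.0, 110.6, 32.3, 42.4] [np.float64(378.8), np.float64(136.4)]
mould 0.66 [154.9, 133.1, 33.5, 37.6] [np.float64(168.8), np.float64(151.6)]
```

```bash
python3 - <<'E'
import cv2
a=cv2.imread("pics/top0.png")[90:330,100:460];cv2.imwrite("pics/top0c.png",cv2.resize(a,None,fx=2.2,fy=2.2,interpolation=cv2.INTER_CUBIC))
a=cv2.imread("pics/scene0.png")[160:370,110:470];cv2.imwrite("pics/scene0c.png",cv2.resize(a,None,fx=2.2,fy=2.2,interpolation=cv2.INTER_CUBIC))
E
```

```text
(no output)
```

View pics/top0c.png

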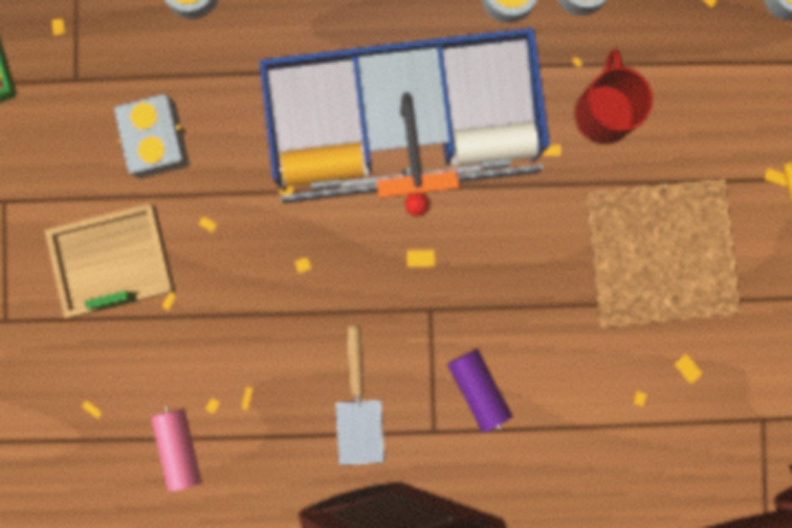

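View pics/scene0c.png

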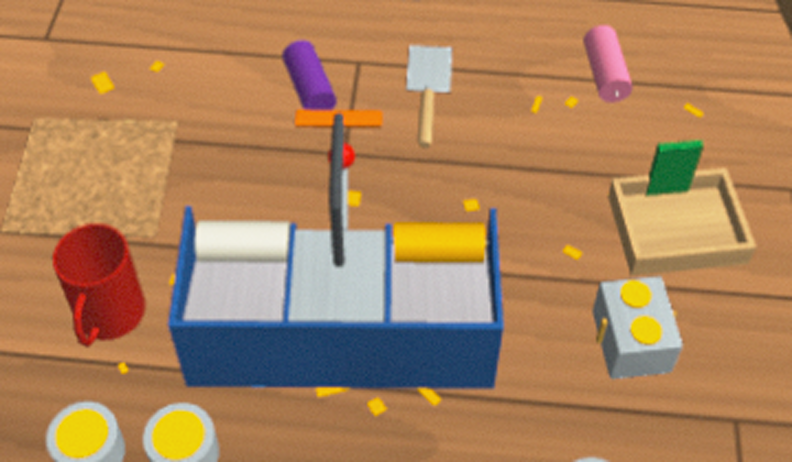

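The top view shows the yellow candle in the left lane (crop 322,165), the tray at far left with its handle toward the robot, the ball at (417,204), the guard at (418,183) and the mat at (663,254). The scene view agrees, and the purple and pink candles are decoys.

```bash
cat > h.py <<'E'
import numpy as np,cv2
from scipy.spatial.transform import Rotation as R
def ray(p,uv,T=None):
    T=p["pose"] if T is None else T
    n=cv2.undistortPoints(np.array(uv,float).reshape(-1,1,2),p["mtx"],np.array(p["D"])).reshape(-1,2)
    d=np.c_[n,np.ones(len(n))]@T[:3,:3].T
    return T[:3,3],d
def atz(p,uv,z,T=None):
    o,d=ray(p,uv,T); return o+d*((z-o[2])/d[:,2])[:,None]
def tri(p,a,q,b):
    o,d=ray(p,[a]);O,D=ray(q,[b]);d=d[0];D=D[0]
    s=np.linalg.lstsq(np.c_[d,-D],O-o,rcond=None)[0]
    return (o+s[0]*d+O+s[1]*D)/2,np.linalg.norm(o+s[0]*d-O-s[1]*D)
E
python3 - <<'E'
import pickle
from h import *
np.set_printoptions(precision=1,suppress=True)
P,d=pickle.load(open("top0.pkl","rb"));S,e=pickle.load(open("scene0.pkl","rb"))
def cen(p,lo,hi,box):
    hsv=cv2.cvtColor(p["img"],cv2.COLOR_BGR2HSV);m=cv2.inRange(hsv,np.array(lo),np.array(hi))
    x,y,w,h=box;k=np.zeros_like(m);k[y:y+h,x:x+w]=m[y:y+h,x:x+w]
    ys,xs=np.nonzero(k);r=cv2.minAreaRect(np.c_[xs,ys].astype(np.float32))
    return np.array([xs.mean(),ys.mean()]),len(xs),r
for n,lo,hi,bt,bs in(("guard",(4,170,150),(14,255,255),(265,160,50,25),(235,200,60,22)),
  ("ball",(0,170,90),(3,255,255),(275,176,30,15),(255,222,25,16)),
  ("handle",(45,100,40),(80,255,255),(130,215,40,20),(395,215,45,40))):
    a,na,ra=cen(P,lo,hi,bt);b,nb,rb=cen(S,lo,hi,bs)
    print(n,a,na,b,nb,ra[2],tri(P,a,S,b))
f=lambda c:np.array(c)/2.2+[100,90]-0.25
print("mat net",cv2.minAreaRect(atz(P,np.argwhere(d["mat"][0]["region"])[:,::-1].astype(float),4)[:,:2].astype(np.float32)))
print("mat",atz(P,f([(588,195),(725,181),(738,310),(601,327)]),4)); m=atz(P,f([(588,195),(725,181),(738,310),(601,327)]),4).mean(0);print(m)
t=atz(P,f([(47,232),(152,207),(172,292),(67,316)]),40);print("tray",t,t.mean(0),
  "yaw(x axis)",np.degrees(np.arctan2(*( (t[0]+t[1]-t[2]-t[3])[[1,0]]))),[np.linalg.norm(t[i]-t[(i+1)%4]) for i in range(4)])
print("handle top",atz(P,f([(85,300),(135,293)]),110))
g=atz(P,f([(378,187),(458,180)]),264);print("guard ends",g)
m=atz(P,f([(262,61),(534,31)]),150);print("mag back",m,np.degrees(np.arctan2((m[0]-m[1])[0],-(m[0]-m[1])[1])))
for n,(pp,dd) in(("yc",(P,d)),):pass
yt=d["yellow_candle"][0]["region"];wt=d["white_candle_center"][0]["region"]
c=[np.argwhere(r)[:,::-1].mean(0) for r in(yt,wt)];ce=[np.argwhere(r)[:,::-1].mean(0) for r in(e["yellow_candle"][0]["region"],e["white_candle_center"][0]["region"])]
for a,b in zip(c,ce): print("candle",tri(P,a,S,b),atz(P,[a],110))
print("mould",atz(P,[(168.8,151.6)],70),"jug",atz(P,[f((610,105))],130))
E
```

```text
guard [289.3 174.2] 259 [260.9 213.9] 79 83.1572265625 (array([590.3, -42. , 257.7]), np.float64(8.613925692778702))
ball [289.  182.3] 64 [267.5 230.2] 38 90.0 (array([575.3, -36.1, 172.2]), np.float64(4.882402225819409))
handle [148.4 226.1] 76 [416.  235.5] 449 75.96376037597656 (array([462.6, 396.3,  60.4]), np.float64(9.182896183517867))
mat net ((508.676513671875, -405.1405334472656), (202.1577606201172, 208.52618408203125), 4.619120121002197)
mat [[ 597.8 -295.6    4. ]
 [ 613.8 -502.7    4. ]
 [ 422.1 -514.2    4. ]
 [ 403.8 -307.8    4. ]]
[ 509.4 -405.1    4. ]
tray [[563.8 492.7  40. ]
 [594.9 337.5  40. ]
 [472.  310.9  40. ]
 [441.6 465.1  40. ]] [518.1 401.6  40. ] yaw(x axis) 12.479408031089774 [np.float64(158.27293148688673), np.float64(125.80141778170592), np.float64(157.19645390981097), np.float64(125.24425878166055)]
handle top [[462.3 420.3 110. ]
 [470.  349.9 110. ]]
guard ends [[588.8  11.  264. ]
 [594.8 -88.7 264. ]]
mag back [[ 777.7  163.5  150. ]
 [ 809.1 -206.3  150. ]] -175.1391526118967
candle (array([642.4,  87.5,  96.2]), np.float64(2.961428628638438)) [[640.5  88.3 110. ]]
candle (array([ 663.1, -156.2,   95. ]), np.float64(0.37285522522082964)) [[ 660.9 -154.6  110. ]]
mould [[693.  330.4  70. ]] jug [[ 708.5 -309.6  130. ]]
```

```bash
cat > plan.py <<'E'
import sys,json,numpy as np
from scipy.spatial.transform import Rotation as R
from plant import get_obs
np.set_printoptions(precision=3,suppress=True)
def Q(o): return R.from_quat(np.r_[o["tcp_rot"][1:],o["tcp_rot"][0]])
def down(deg,lean=0,leandir=0):
    """tool down, tool y at world angle deg"""
    a=np.radians(deg);y=np.array([np.cos(a),np.sin(a),0]);z=np.array([0,0,-1.])
    if lean: # fingers point down and towards leandir
        l=np.radians(lean);b=np.radians(leandir);z=np.array([np.sin(l)*np.cos(b),np.sin(l)*np.sin(b),-np.cos(l)])
    return R.from_matrix(np.c_[np.cross(y,z),y,z])
def plan(p,q,tgt,tq,claw,s=0.95,n=None):
    tgt=np.array(tgt,float);rows=[]
    rv=(q.inv()*tq).as_rotvec();L=np.linalg.norm(tgt-p)
    n=n or int(np.ceil(max(L/40/s,np.abs(rv).max()/.08/s,1)))
    for i in range(n):
        k=1/(n-i)
        d=(q.inv().apply((tgt-p)*k)/40).round(2);r=((q.inv()*tq).as_rotvec()*k/.08).round(2)
        p=p+q.apply(d*40);q=q*R.from_rotvec(r*.08);rows.append([d.tolist(),r.tolist(),claw])
    for i in range(0,n,5): print(json.dumps(rows[i:i+5]))
    return p,q
E
python3 - <<'E'
from plan import *
o=get_obs();plan(o["tool_pos"],Q(o),(463,387,200),down(12.5),100)
E
```

```text
[[[0.53, -0.76, 0.04], [-0.0, -0.0, -0.66], 100], [[0.57, -0.73, 0.04], [-0.0, -0.0, -0.66], 100], [[0.61, -0.7, 0.04], [-0.0, -0.0, -0.66], 100], [[0.64, -0.66, 0.04], [-0.0, -0.0, -0.66], 100], [[0.68, -0.63, 0.04], [-0.0, -0.0, -0.66], 100]]
[[[0.71, -0.59, 0.04], [0.0, -0.0, -0.66], 100], [[0.74, -0.55, 0.05], [0.0, -0.0, -0.65], 100], [[0.77, -0.52, 0.04], [0.0, -0.0, -0.66], 100], [[0.79, -0.47, 0.05], [0.0, -0.0, -0.65], 100], [[0.82, -0.43, 0.04], [0.0, -0.0, -0.66], 100]]
[[[0.84, -0.39, 0.05], [0.0, -0.0, -0.65], 100], [[0.86, -0.34, 0.04], [0.0, -0.0, -0.66], 100], [[0.87, -0.3, 0.05], [0.0, -0.0, -0.65], 100], [[0.89, -0.25, 0.04], [0.0, -0.0, -0.66], 100], [[0.9, -0.21, 0.05], [0.0, -0.0, -0.65], 100]]
[[[0.91, -0.16, 0.04], [0.0, -0.0, -0.66], 100], [[0.92, -0.11, 0.05], [0.0, -0.0, -0.65], 100], [[0.92, -0.06, 0.04], [0.0, -0.0, -0.66], 100], [[0.92, -0.01, 0.05], [0.0, -0.0, -0.65], 100], [[0.92, 0.03, 0.04], [0.0, -0.0, -0.66], 100]]
[[[0.92, 0.08, 0.05], [0.0, -0.0, -0.65], 100], [[0.91, 0.13, 0.04], [0.0, -0.0, -0.66], 100], [[0.91, 0.18, 0.05], [0.0, -0.0, -0.65], 100], [[0.89, 0.22, 0.04], [0.0, -0.0, -0.66], 100], [[0.88, 0.27, 0.05], [0.0, -0.0, -0.65], 100]]
[[[0.87, 0.32, 0.04], [0.0, -0.0, -0.66], 100], [[0.85, 0.36, 0.05], [0.0, -0.0, -0.65], 100]]
```

Emit:
{"method": "move_arm", "body": {"increments": [[[0.53,-0.76,0.04],[0,0,-0.66],100],[[0.57,-0.73,0.04],[0,0,-0.66],100],[[0.61,-0.7,0.04],[0,0,-0.66],100],[[0.64,-0.66,0.04],[0,0,-0.66],100],[[0.68,-0.63,0.04],[0,0,-0.66],100]]}}

```text
time: 1.72
tool_pos: [271.1, -401.3, 239.6]
tcp_rot: [0.0, 0.95, 0.313, 0.0]
ft_force: [0.6, 0.4, 0.4]
grip_width: 1.001
finger_force: 0.0
```

Emit:
{"method": "move_arm", "body": {"increments": [[[0.71,-0.59,0.04],[0,0,-0.66],100],[[0.74,-0.55,0.05],[0,0,-0.65],100],[[0.77,-0.52,0.04],[0,0,-0.66],100],[[0.79,-0.47,0.05],[0,0,-0.65],100],[[0.82,-0.43,0.04],[0,0,-0.66],100]]}}

```text
time: 2.35
tool_pos: [315.1, -221.9, 230.9]
tcp_rot: [0.0, 0.901, 0.435, 0.0]
ft_force: [1.0, -0.1, -0.6]
grip_width: 1.0
finger_force: 0.0
```

Emit:
{"method": "move_arm", "body": {"increments": [[[0.84,-0.39,0.05],[0,0,-0.65],100],[[0.86,-0.34,0.04],[0,0,-0.66],100],[[0.87,-0.3,0.05],[0,0,-0.65],100],[[0.89,-0.25,0.04],[0,0,-0.66],100],[[0.9,-0.21,0.05],[0,0,-0.65],100]]}}

```text
time: 2.98
tool_pos: [358.9, -42.3, 221.8]
tcp_rot: [0.0, 0.836, 0.549, 0.0]
ft_force: [0.8, -0.4, 0.2]
grip_width: 0.997
finger_force: 0.0
```

Emit:
{"method": "move_arm", "body": {"increments": [[[0.91,-0.16,0.04],[0,0,-0.66],100],[[0.92,-0.11,0.05],[0,0,-0.65],100],[[0.92,-0.06,0.04],[0,0,-0.66],100],[[0.92,-0.01,0.05],[0,0,-0.65],100],[[0.92,0.03,0.04],[0,0,-0.66],100]]}}

```text
time: 3.6
tool_pos: [402.5, 137.1, 213.0]
tcp_rot: [0.0, 0.757, 0.653, 0.0]
ft_force: [1.1, -0.6, 0.0]
grip_width: 1.001
finger_force: 0.0
```

Emit:
{"method": "move_arm", "body": {"increments": [[[0.92,0.08,0.05],[0,0,-0.65],100],[[0.91,0.13,0.04],[0,0,-0.66],100],[[0.91,0.18,0.05],[0,0,-0.65],100],[[0.89,0.22,0.04],[0,0,-0.66],100],[[0.88,0.27,0.05],[0,0,-0.65],100]]}}

```text
time: 4.22
tool_pos: [445.8, 316.3, 203.6]
tcp_rot: [0.0, 0.665, 0.747, 0.0]
ft_force: [0.2, -0.3, -0.0]
grip_width: 1.001
finger_force: 0.0
```

Emit:
{"method": "move_arm", "body": {"increments": [[[0.87,0.32,0.04],[0,0,-0.66],100],[[0.85,0.36,0.05],[0,0,-0.65],100],[[0,0,0],[0,0,0],100]]}}

```text
time: 4.6
tool_pos: [462.8, 388.7, 199.5]
tcp_rot: [-0.0, 0.625, 0.781, 0.0]
ft_force: [-0.5, -0.1, 0.1]
grip_width: 1.003
finger_force: 0.0
```

```bash
cat > wr.py <<'E'
import sys,pickle
from plant import *
from plan import *
from h import *
def wrist(f):
    o=get_obs();p=get_image("wrist");T=np.eye(4);T[:3,:3]=Q(o).as_matrix();T[:3,3]=o["tool_pos"]
    p["pose"]=T@p["T_tool_cam"];cv2.imwrite(f"pics/{f}.png",p["img"]);pickle.dump((o,p),open(f+".pkl","wb"));return o,p
E
python3 - <<'E'
from wr import *
o,p=wrist("w1");print(o["time"],o["tool_pos"],Q(o).as_matrix(),o["qpos"])
m=cv2.inRange(cv2.cvtColor(p["img"],cv2.COLOR_BGR2HSV),(45,100,40),(80,255,255))
ys,xs=np.nonzero(m);print(len(xs),cv2.minAreaRect(np.c_[xs,ys].astype(np.float32)))
E
```

```text
4.6 [462.824 388.747 199.48 ] [[-0.218  0.976 -0.   ]
 [ 0.976  0.218  0.   ]
 [ 0.    -0.    -1.   ]] [0.568 0.209 1.632 0.    1.301 0.348]
333 ((282.0, 206.5), (101.0, 16.0), 90.0)
```

View pics/w1.png

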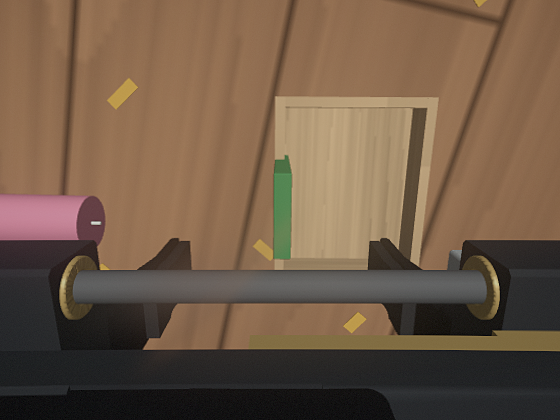

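The wrist view shows the green board at pixels (274–291, 157–259) between the open fingers, with the tray's far rim corners at (276,97) and (437,98).

```bash
python3 - <<'E'
from wr import *
o,p=pickle.load(open("w1.pkl","rb"))
M=Q(o).as_matrix()
def loc(a): return (a-o["tool_pos"])@M
print("board top",loc(atz(p,[(274,173),(291,173),(274,258),(291,258)],110)))
print("rim far",atz(p,[(276,97),(437,98)],40),loc(atz(p,[(276,97),(437,98),(276,268)],40)))
E
```

```text
board top [[ 31.855  -3.681  89.49 ]
 [ 31.863   7.331  89.488]
 [-27.378  -3.851  89.473]
 [-27.372   7.884  89.471]]
rim far [[442.2   467.739  40.   ]
 [567.911 494.836  40.   ]] [[ 81.545  -2.838 159.504]
 [ 80.53  125.756 159.476]
 [-67.074  -3.055 159.462]]
```

Emit:
{"method": "move_arm", "body": {"increments": [[[0.05,0.05,0.86],[0,0,0],100],[[0,0,0.86],[0,0,0],100],[[0,0,0.86],[0,0,0],100],[[0,0,0],[0,0,0],0],[[0,0,0],[0,0,0],0]]}}

```text
time: 5.28
tool_pos: [465.2, 389.2, 98.3]
tcp_rot: [0.0, 0.626, 0.78, 0.001]
ft_force: [0.1, -0.6, 0.3]
grip_width: 0.85
finger_force: 0.0
```

Emit:
{"method": "move_arm", "body": {"increments": [[[0,0,0],[0,0,0],0],[[0,0,0],[0,0,0],0],[[0,0,-0.4],[0,0,0],0],[[0,0,-0.4],[0,0,0],0]]}}

```text
time: 5.78
tool_pos: [464.7, 389.6, 130.4]
tcp_rot: [0.0, 0.626, 0.78, 0.0]
ft_force: [0.1, 0.1, 0.9]
grip_width: 0.402
finger_force: 0.0
```

```bash
python3 - <<'E'
from wr import *
o=get_obs();print(o["time"],o["tool_pos"],Q(o).as_matrix()[:,1],o["grip_width"],o["finger_force"],o["ft_force"])
# bay pose
yaw=4.86;a=np.radians(yaw);x=np.array([np.cos(a),np.sin(a),0]);bay=np.array([532.4,76.9,0])
p,q=o["tool_pos"],Q(o)
pre=bay-x*(59+50);pre[2]=o["tool_pos"][2]
p,q=plan(p,q,pre,down(yaw),0,s=.9)
E
```

```text
5.775 [464.686 389.558 130.443] [0.976 0.216 0.001] 0.4021233329157081 0.0 [0.064 0.051 0.911]
[[[-0.76, -0.27, -0.0], [0.0, -0.0, 0.17], 0], [[-0.77, -0.26, -0.0], [0.0, -0.0, 0.17], 0], [[-0.77, -0.25, -0.0], [0.0, -0.0, 0.17], 0], [[-0.77, -0.24, -0.0], [0.0, -0.0, 0.16], 0], [[-0.78, -0.23, -0.0], [0.0, -0.0, 0.17], 0]]
[[[-0.78, -0.22, -0.0], [0.0, -0.0, 0.16], 0], [[-0.78, -0.22, -0.0], [0.0, -0.0, 0.17], 0], [[-0.79, -0.2, -0.0], [0.0, -0.0, 0.16], 0], [[-0.79, -0.2, -0.0], [0.01, -0.0, 0.17], 0], [[-0.79, -0.18, -0.0], [0.0, -0.01, 0.16], 0]]
```

The fingers had not finished closing when I lifted, so I'll go back down and wait longer.

Emit:
{"method": "move_arm", "body": {"increments": [[[0,0,0.42],[0,0,0],40],[[0,0,0.42],[0,0,0],40],[[0,0,0],[0,0,0],0],[[0,0,0],[0,0,0],0],[[0,0,0],[0,0,0],0]]}}

```text
time: 6.4
tool_pos: [464.6, 389.5, 95.4]
tcp_rot: [0.0, 0.626, 0.78, 0.0]
ft_force: [-1.1, 0.5, 0.9]
grip_width: 0.145
finger_force: 0.0
```

Emit:
{"method": "move_arm", "body": {"increments": [[[0,0,0],[0,0,0],0],[[0,0,0],[0,0,0],0]]}}

```text
time: 6.65
tool_pos: [464.6, 389.4, 95.4]
tcp_rot: [0.0, 0.626, 0.78, 0.0]
ft_force: [0.6, 0.9, -0.8]
grip_width: 0.134
finger_force: 30.0
```

Emit:
{"method": "move_arm", "body": {"increments": [[[0,0,-0.35],[0,0,0],0],[[0,0,-0.35],[0,0,0],0]]}}

```text
time: 6.9
tool_pos: [464.1, 389.1, 123.8]
tcp_rot: [-0.0, 0.626, 0.78, -0.0]
ft_force: [0.6, -0.4, -4.1]
grip_width: 0.135
finger_force: 30.0
```

Emit:
{"method": "move_arm", "body": {"increments": [[[-0.76,-0.27,0],[0,0,0.17],0],[[-0.77,-0.26,0],[0,0,0.17],0],[[-0.77,-0.25,0],[0,0,0.17],0],[[-0.77,-0.24,0],[0,0,0.16],0],[[-0.78,-0.23,0],[0,0,0.17],0]]}}

```text
time: 7.52
tool_pos: [444.7, 227.8, 124.3]
tcp_rot: [0.0, 0.652, 0.758, 0.001]
ft_force: [0.7, -0.3, -3.6]
grip_width: 0.136
finger_force: 30.0
```

Emit:
{"method": "move_arm", "body": {"increments": [[[-0.78,-0.22,0],[0,0,0.16],0],[[-0.78,-0.22,0],[0,0,0.17],0],[[-0.79,-0.2,0],[0,0,0.16],0],[[-0.79,-0.2,0],[0,0,0.17],0],[[-0.79,-0.18,0],[0,0,0.16],0]]}}

```text
time: 8.15
tool_pos: [423.7, 66.5, 124.3]
tcp_rot: [0.001, 0.677, 0.736, 0.001]
ft_force: [0.4, 0.7, -2.5]
grip_width: 0.133
finger_force: 30.0
```

```bash
python3 - <<'E'
from wr import *
o,p=wrist("w2");print(o["time"],o["tool_pos"],Q(o).as_matrix()[:,1],o["grip_width"],o["finger_force"],o["ft_force"])
t=get_image("top");pickle.dump(t,open("t2.pkl","wb"))
a=cv2.resize(t["img"][90:290,200:360],None,fx=3,fy=3,interpolation=cv2.INTER_CUBIC)
cv2.imwrite("pics/c2.png",a)
E
```

```text
8.15 [423.732  66.503 124.344] [0.996 0.085 0.002] 0.13261156283064413 29.99900434166193 [ 0.376  0.679 -2.549]
```

View pics/w2.png

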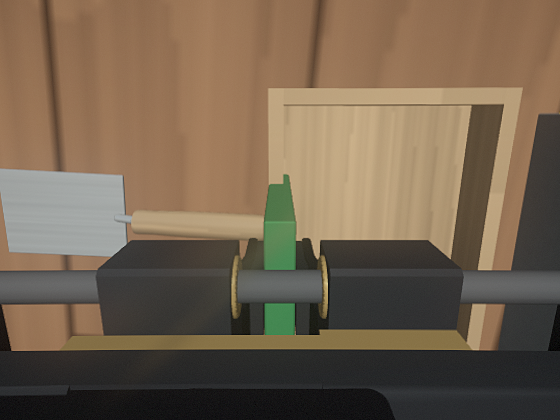

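View pics/c2.png

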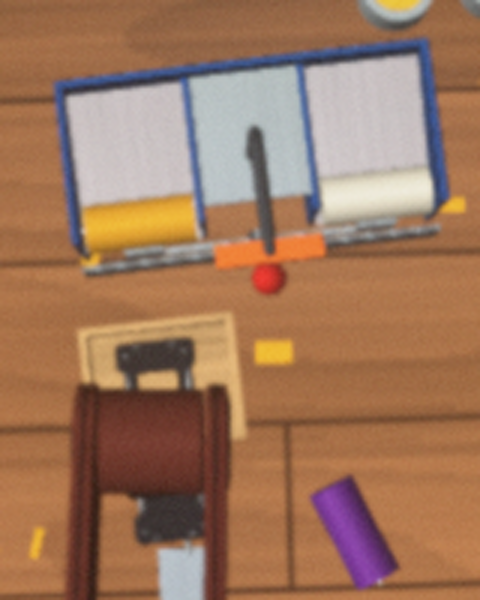

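The tray is held level and square. The wrist view shows the tray rim at (269–521, 88), and the top crop shows the apron bar running from (88,275) to (438,235) ahead of the tray's front rim at (79,330)–(233,315).

```bash
python3 - <<'E'
from wr import *
t=pickle.load(open("t2.pkl","rb"));a=np.radians(4.86);X=np.array([np.cos(a),np.sin(a),0]);Y=np.array([-X[1],X[0],0])
f=lambda c:np.array(c)/3+[200,90]-.33
def sh(n,c,z): w=atz(t,f(c),z);print(n,w.round(0).tolist(),"long",w@X,"lat",w@Y)
sh("apron",[(88,275),(438,235)],58)
sh("rim",[(79,330),(233,315)],68)
sh("mag top corners",[(55,83),(428,40),(448,205),(80,252)],150)
sh("candle ends",[(82,225),(201,212),(320,205),(433,190)],102)
sh("ball",[(268,278)],174)
sh("guard",[(215,257),(326,245)],264)
o=get_obs();print("tool",o["tool_pos"]@X,o["tool_pos"]@Y)
E
```

```text
apron [[595.0, 145.0, 58.0], [627.0, -220.0, 58.0]] long [605.183 605.77 ] lat [  93.924 -272.551]
rim [[537.0, 155.0, 68.0], [548.0, -4.0, 68.0]] long [548.641 545.994] lat [108.578 -50.724]
mag top corners [[778.0, 166.0, 150.0], [812.0, -206.0, 150.0], [645.0, -219.0, 150.0], [609.0, 145.0, 150.0]] long [789.457 791.327 624.313 618.717] lat [  99.45  -273.976 -272.954   92.5  ]
candle ends [[642.0, 146.0, 102.0], [651.0, 25.0, 102.0], [655.0, -95.0, 102.0], [668.0, -211.0, 102.0]] long [651.723 651.072 644.642 647.302] lat [  91.259  -30.003 -150.614 -266.854]
ball [[575.0, -39.0, 174.0]] long [569.984] lat [-87.131]
guard [[587.0, 12.0, 264.0], [595.0, -90.0, 264.0]] long [586.102 585.657] lat [ -38.164 -139.996]
tool 427.64945111271777 29.13894792156112
```

Emit:
{"method": "move_arm", "body": {"increments": [[[0.05,0.6,0],[0,0,0],0],[[0,0.6,0],[0,0,0],0],[[0,0,0.35],[0,0,0],0],[[0,0,0.25],[0,0,0],0],[[0,0,0.11],[0,0,0],0]]}}

```text
time: 8.88
tool_pos: [469.1, 73.9, 95.2]
tcp_rot: [-0.002, 0.676, 0.737, -0.002]
ft_force: [-22.6, -0.6, 42.2]
grip_width: 0.136
finger_force: 30.0
```

Emit:
{"method": "move_arm", "body": {"increments": [[[0,0,0],[0,0,0],0],[[0,0,0],[0,0,0],40],[[0,0,0],[0,0,0],60],[[0,0,0],[0,0,0],60],[[0,0,0],[0,0,0],60]]}}

```text
time: 9.5
tool_pos: [471.2, 73.6, 94.7]
tcp_rot: [0.0, 0.676, 0.737, 0.0]
ft_force: [0.6, -0.3, -0.7]
grip_width: 0.506
finger_force: 0.0
```

```bash
python3 - <<'E'
from wr import *
o,p=wrist("w3");print(o["time"],o["tool_pos"],Q(o).as_matrix()[:,1],o["grip_width"],o["finger_force"],o["ft_force"])
t=get_image("top");pickle.dump(t,open("t3.pkl","wb"))
a=cv2.resize(t["img"][90:290,200:360],None,fx=3,fy=3,interpolation=cv2.INTER_CUBIC)
cv2.imwrite("pics/c3.png",np.hstack([a[:420],p["img"][:,200:]]))
E
```

```text
9.5 [471.194  73.59   94.71 ] [0.996 0.085 0.   ] 0.5057096103703834 0.0 [ 0.572 -0.319 -0.691]
```

View pics/c3.png

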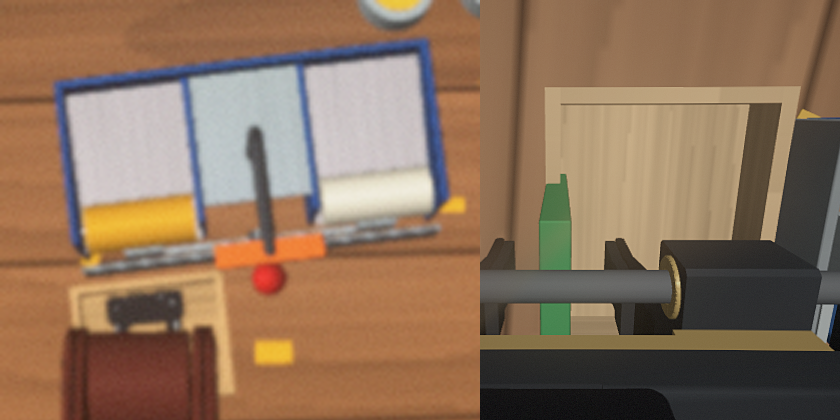

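The tray is on the table in front of the left lane and released, with its rim at crop (70,288)–(218,272) and the board clear between the fingers.

```bash
python3 - <<'E'
from wr import *
t=pickle.load(open("t3.pkl","rb"));a=np.radians(4.86);X=np.array([np.cos(a),np.sin(a),0]);Y=np.array([-X[1],X[0],0])
f=lambda c:np.array(c)/3+[200,90]-.33
w=atz(t,f([(70,288),(218,272)]),40);print(w@X,w@Y)
o,p=pickle.load(open("w3.pkl","rb"))
w=atz(p,[(265,88),(519,88)],40);print("rim left side corners",w@X,w@Y)
# rise then go to pre-lever pose
ball=575*X*0+np.array([575.2,-38.8,174]);ball=X*570.2+Y*-87.8;ball[2]=174
L=38;z=X*np.sin(np.radians(L))-np.array([0,0,1])*np.cos(np.radians(L))
tq=down(4.86+90,L,4.86)
for s in(1,-1):
  tq=down(4.86+90*s,L,4.86);print(s,(Q(o).inv()*tq).as_rotvec())
print("ball",ball,"pre",ball-z*120)
E
```

```text
[595.692 594.713] [115.533 -40.559]
rim left side corners [467.99  597.933] [115.231 114.797]
1 [-0.519 -0.519 -1.508]
-1 [-0.519  0.519  1.508]
ball [575.588 -39.176 174.   ] pre [501.975 -45.435 268.561]
```

```bash
python3 - <<'E'
from wr import *
o=get_obs();a=np.radians(4.86);X=np.array([np.cos(a),np.sin(a),0]);Y=np.array([-X[1],X[0],0])
ball=X*570.2+Y*-87.8;ball[2]=174
p,q=plan(o["tool_pos"],Q(o),o["tool_pos"]+[0,0,145],Q(o),75)
tq=down(94.86,38,4.86);z=tq.as_matrix()[:,2]
print();p,q=plan(p,q,ball-z*110,tq,75)
print(p,q.as_matrix())
E
```

```text
[[[0.0, -0.0, -0.91], [0.0, 0.0, 0.0], 75], [[0.0, -0.0, -0.9], [0.0, 0.0, 0.0], 75], [[0.0, -0.0, -0.91], [0.0, 0.0, 0.0], 75], [[0.0, -0.0, -0.9], [0.0, 0.0, 0.0], 75]]

[[[-0.15, 0.03, -0.03], [-0.32, -0.32, -0.94], 75], [[-0.15, 0.02, -0.02], [-0.32, -0.32, -0.94], 75], [[-0.16, 0.01, -0.02], [-0.32, -0.33, -0.94], 75], [[-0.16, 0.0, -0.01], [-0.32, -0.33, -0.94], 75], [[-0.16, -0.01, -0.01], [-0.33, -0.33, -0.94], 75]]
[[[-0.16, -0.02, -0.01], [-0.33, -0.32, -0.94], 75], [[-0.15, -0.03, -0.0], [-0.33, -0.32, -0.94], 75], [[-0.15, -0.05, 0.0], [-0.32, -0.32, -0.94], 75], [[-0.15, -0.06, 0.0], [-0.32, -0.33, -0.94], 75], [[-0.14, -0.07, 0.01], [-0.33, -0.32, -0.94], 75]]
[[[-0.14, -0.08, 0.01], [-0.32, -0.33, -0.94], 75], [[-0.13, -0.09, 0.01], [-0.33, -0.32, -0.94], 75], [[-0.12, -0.1, 0.01], [-0.32, -0.33, -0.95], 75], [[-0.11, -0.11, 0.01], [-0.33, -0.32, -0.94], 75], [[-0.11, -0.11, 0.01], [-0.33, -0.33, -0.95], 75]]
[[[-0.1, -0.12, 0.01], [-0.32, -0.32, -0.94], 75], [[-0.08, -0.13, 0.01], [-0.33, -0.33, -0.95], 75], [[-0.08, -0.14, 0.0], [-0.32, -0.32, -0.94], 75], [[-0.06, -0.14, 0.0], [-0.33, -0.33, -0.95], 75], [[-0.06, -0.15, 0.01], [-0.32, -0.32, -0.94], 75]]
[508.317 -45.108 260.645] [[-0.785 -0.084  0.613]
 [-0.066  0.996  0.052]
 [-0.616  0.    -0.788]]
```

Emit:
{"method": "move_arm", "body": {"increments": [[[0,0,-0.91],[0,0,0],75],[[0,0,-0.9],[0,0,0],75],[[0,0,-0.91],[0,0,0],75],[[0,0,-0.9],[0,0,0],75]]}}

```text
time: 10.1
tool_pos: [471.1, 73.6, 240.7]
tcp_rot: [0.0, 0.676, 0.736, 0.0]
ft_force: [0.3, 0.9, 0.2]
grip_width: 0.744
finger_force: 0.0
```

Emit:
{"method": "move_arm", "body": {"increments": [[[-0.15,0.03,-0.03],[-0.32,-0.32,-0.94],75],[[-0.15,0.02,-0.02],[-0.32,-0.32,-0.94],75],[[-0.16,0.01,-0.02],[-0.32,-0.33,-0.94],75],[[-0.16,0,-0.01],[-0.32,-0.33,-0.94],75],[[-0.16,-0.01,-0.01],[-0.33,-0.33,-0.94],75]]}}

```text
time: 10.72
tool_pos: [480.3, 43.6, 244.9]
tcp_rot: [0.091, 0.523, 0.847, 0.003]
ft_force: [-0.3, 1.1, -0.8]
grip_width: 0.75
finger_force: 0.0
```

Emit:
{"method": "move_arm", "body": {"increments": [[[-0.16,-0.02,-0.01],[-0.33,-0.32,-0.94],75],[[-0.15,-0.03,0],[-0.33,-0.32,-0.94],75],[[-0.15,-0.05,0],[-0.32,-0.32,-0.94],75],[[-0.15,-0.06,0],[-0.32,-0.33,-0.94],75],[[-0.14,-0.07,0.01],[-0.33,-0.32,-0.94],75]]}}

```text
time: 11.35
tool_pos: [489.5, 13.9, 250.3]
tcp_rot: [0.178, 0.348, 0.92, 0.008]
ft_force: [-0.3, 0.1, -0.1]
grip_width: 0.751
finger_force: 0.0
```

Emit:
{"method": "move_arm", "body": {"increments": [[[-0.14,-0.08,0.01],[-0.32,-0.33,-0.94],75],[[-0.13,-0.09,0.01],[-0.33,-0.32,-0.94],75],[[-0.12,-0.1,0.01],[-0.32,-0.33,-0.95],75],[[-0.11,-0.11,0.01],[-0.33,-0.32,-0.94],75],[[-0.11,-0.11,0.01],[-0.33,-0.33,-0.95],75]]}}

```text
time: 11.98
tool_pos: [498.9, -15.7, 255.3]
tcp_rot: [0.258, 0.157, 0.953, 0.011]
ft_force: [-0.4, -0.1, -0.4]
grip_width: 0.752
finger_force: 0.0
```

Emit:
{"method": "move_arm", "body": {"increments": [[[-0.1,-0.12,0.01],[-0.32,-0.32,-0.94],75],[[-0.08,-0.13,0.01],[-0.33,-0.33,-0.95],75],[[-0.08,-0.14,0],[-0.32,-0.32,-0.94],75],[[-0.06,-0.14,0],[-0.33,-0.33,-0.95],75],[[-0.06,-0.15,0.01],[-0.32,-0.32,-0.94],75]]}}

```text
time: 12.6
tool_pos: [508.2, -45.2, 260.8]
tcp_rot: [0.326, -0.041, 0.944, 0.014]
ft_force: [-0.7, -0.3, 0.1]
grip_width: 0.748
finger_force: 0.0
```

```bash
python3 - <<'E'
from wr import *
o,p=wrist("w4");print(o["time"],o["tool_pos"],Q(o).as_matrix(),o["qpos"],o["grip_width"])
a=np.radians(4.86);X=np.array([np.cos(a),np.sin(a),0]);Y=np.array([-X[1],X[0],0])
ball=X*570.2+Y*-87.8;ball[2]=174
C=np.linalg.inv(p["pose"])
print(cv2.projectPoints(ball.reshape(1,3),cv2.Rodrigues(C[:3,:3])[0],C[:3,3],p["mtx"],np.array(p["D"]))[0])
print("ball in tool",Q(o).inv().apply(ball-o["tool_pos"]))
m=cv2.inRange(cv2.cvtColor(p["img"],cv2.COLOR_BGR2HSV),(0,170,90),(3,255,255));ys,xs=np.nonzero(m)
if len(xs):print(len(xs),xs.mean(),ys.mean(),xs.min(),xs.max(),ys.min(),ys.max())
E
```

```text
12.6 [508.247 -45.229 260.769] [[-0.784 -0.087  0.614]
 [-0.069  0.996  0.053]
 [-0.616 -0.001 -0.787]] [-0.444 -0.566  2.313  0.429  0.848 -2.298] 0.7482853028681116
[[[279.216 210.516]]]
ball in tool [  0.248   0.259 110.001]
5961 27.510820332159035 188.08824022814963 0 77 131 252
```

View pics/w4.png

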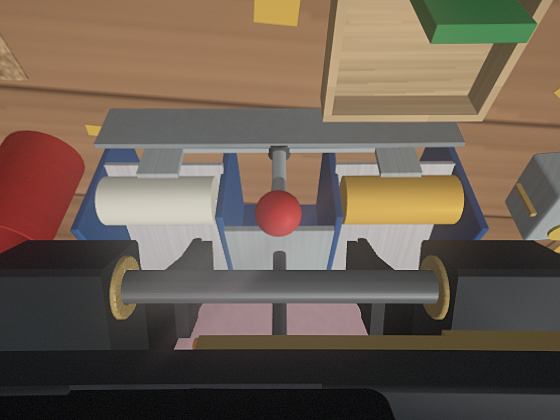

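The wrist view shows the red ball at (278,213), 2–3 px from the predicted spot and centred between the fingers. The yellow candle is on the tray's side, so I'll advance along the tool axis.

Emit:
{"method": "move_arm", "body": {"increments": [[[0,0,0.88],[0,0,0],75],[[0,0,0.88],[0,0,0],75],[[0,0,0.88],[0,0,0],75],[[0,0,0],[0,0,0],75]]}}

```text
time: 13.15
tool_pos: [571.8, -38.5, 173.8]
tcp_rot: [0.322, -0.04, 0.946, 0.015]
ft_force: [-0.2, 0.3, 0.9]
grip_width: 0.749
finger_force: 0.0
```

Emit:
{"method": "move_arm", "body": {"increments": [[[0,0.3,0],[0,0,0],75],[[0,0.3,0],[0,0,0],75],[[0,0.3,0],[0,0,0],75],[[0,0.3,0],[0,0,0],75],[[0,0.1,0],[0,0,0],75]]}}

```text
time: 13.78
tool_pos: [568.4, 12.2, 178.5]
tcp_rot: [0.326, -0.04, 0.945, 0.013]
ft_force: [0.7, -4.5, -3.7]
grip_width: 0.749
finger_force: 2.3
```

```bash
python3 - <<'E'
from wr import *
o,p=wrist("w5");print(o["time"],o["tool_pos"],o["grip_width"],o["ft_force"],o["finger_force"])
t=get_image("top");s=get_image("scene")
cv2.imwrite("pics/c5.png",np.hstack([cv2.resize(s["img"][180:340,170:350],None,fx=2.2,fy=2.2),cv2.resize(p["img"],None,fx=.71,fy=.71)[:352][:298].repeat(1,0) if 0 else cv2.resize(p["img"],(400,352))]))
E
```

```text
13.775 [568.43   12.176 178.49 ] 0.7494047976892814 [ 0.742 -4.504 -3.653] 2.347257435321808
```

View pics/c5.png

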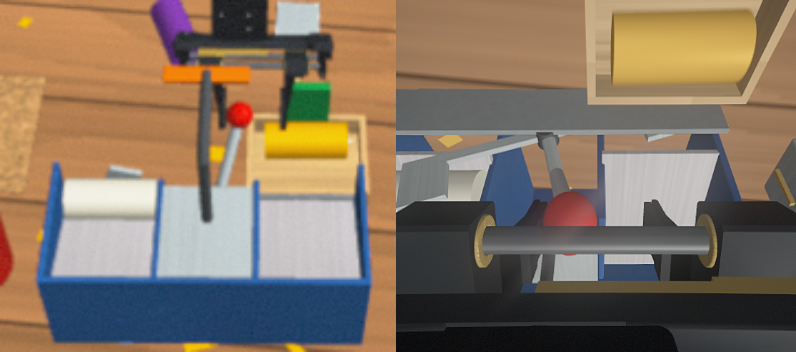

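The picture shows the candle already lying in the tray at scene crop (305,140), with the lever tilted left. I'll hold it there, then return to the middle.

Emit:
{"method": "move_arm", "body": {"increments": [[[0,0.07,0],[0,0,0],75],[[0,0,0],[0,0,0],75],[[0,0,0],[0,0,0],75],[[0,0,0],[0,0,0],75],[[0,0,0],[0,0,0],75]]}}

```text
time: 14.55
tool_pos: [568.6, 14.3, 178.0]
tcp_rot: [0.325, -0.04, 0.945, 0.013]
ft_force: [-3.2, -4.9, 0.1]
grip_width: 0.754
finger_force: 2.2
```

Emit:
{"method": "move_arm", "body": {"increments": [[[0,0,0],[0,0,0],75],[[0,0,0],[0,0,0],75],[[0,-0.3,0],[0,0,0],75],[[0,-0.3,0],[0,0,0],75],[[0,-0.3,0],[0,0,0],75]]}}

```text
time: 15.18
tool_pos: [572.0, -21.3, 178.4]
tcp_rot: [0.326, -0.04, 0.944, 0.014]
ft_force: [0.0, 0.0, 0.0]
grip_width: 0.754
finger_force: 0.0
```

Emit:
{"method": "move_arm", "body": {"increments": [[[0,-0.3,0],[0,0,0],75],[[0,-0.17,0],[0,0,0],75],[[0,0,0],[0,0,0],75],[[0,0,0],[0,0,0],75]]}}

```text
time: 15.68
tool_pos: [573.0, -39.3, 177.5]
tcp_rot: [0.325, -0.04, 0.945, 0.014]
ft_force: [0.3, -0.0, 0.0]
grip_width: 0.752
finger_force: 0.0
```

```bash
python3 - <<'E'
from wr import *
o,p=wrist("w6");print(o["time"],o["tool_pos"],Q(o).as_matrix(),o["ft_force"])
a=np.radians(4.86);X=np.array([np.cos(a),np.sin(a),0]);Y=np.array([-X[1],X[0],0])
ball=X*570.2+Y*-87.8;ball[2]=174;print(Q(o).inv().apply(ball-o["tool_pos"]))
m=cv2.inRange(cv2.cvtColor(p["img"],cv2.COLOR_BGR2HSV),(0,150,70),(4,255,255));m[:,:180]=0;ys,xs=np.nonzero(m)
print(len(xs),xs.min(),xs.max())
z=Q(o).as_matrix()[:,2]
p,q=plan(o["tool_pos"],Q(o),o["tool_pos"]-z*110,Q(o),100)
hp=X*(533-59)+Y*35.5;hp[2]=240;print(hp);print()
p,q=plan(p,q,hp,down(4.86),100)
E
```

```text
15.675 [573.047 -39.326 177.515] [[-0.785 -0.085  0.613]
 [-0.066  0.996  0.052]
 [-0.616  0.    -0.788]] [ 0.329 -0.009  0.036]
[ 0.158 -0.067  4.336]
1297 246 312
[[[0.0, 0.0, -0.92], [0.0, 0.0, 0.0], 100], [[-0.0, -0.0, -0.91], [0.0, 0.0, 0.0], 100], [[-0.0, -0.0, -0.92], [0.0, 0.0, 0.0], 100]]
[469.288  75.53  240.   ]

[[[0.04, 0.15, 0.0], [0.32, 0.32, 0.94], 100], [[0.06, 0.15, 0.0], [0.32, 0.32, 0.94], 100], [[0.07, 0.15, -0.0], [0.33, 0.32, 0.94], 100], [[0.08, 0.14, -0.0], [0.33, 0.32, 0.94], 100], [[0.09, 0.13, -0.0], [0.33, 0.33, 0.94], 100]]
[[[0.1, 0.13, -0.01], [0.32, 0.33, 0.94], 100], [[0.11, 0.12, -0.01], [0.32, 0.32, 0.94], 100], [[0.12, 0.11, -0.01], [0.33, 0.32, 0.94], 100], [[0.12, 0.1, -0.0], [0.32, 0.33, 0.94], 100], [[0.13, 0.09, -0.0], [0.33, 0.33, 0.94], 100]]
[[[0.14, 0.08, -0.0], [0.32, 0.32, 0.94], 100], [[0.14, 0.07, -0.0], [0.33, 0.33, 0.94], 100], [[0.15, 0.06, -0.0], [0.32, 0.32, 0.95], 100], [[0.15, 0.05, 0.0], [0.33, 0.33, 0.94], 100], [[0.16, 0.04, 0.0], [0.32, 0.32, 0.95], 100]]
[[[0.16, 0.03, 0.01], [0.33, 0.33, 0.94], 100], [[0.16, 0.01, 0.01], [0.32, 0.32, 0.95], 100], [[0.16, 0.0, 0.02], [0.32, 0.33, 0.94], 100], [[0.16, -0.01, 0.02], [0.33, 0.32, 0.95], 100], [[0.15, -0.01, 0.02], [0.32, 0.33, 0.94], 100]]
```

Emit:
{"method": "move_arm", "body": {"increments": [[[0,0,-0.92],[0,0,0],75],[[0,0,-0.91],[0,0,0],75],[[0,0,-0.92],[0,0,0],75]]}}

```text
time: 16.1
tool_pos: [504.8, -44.8, 264.8]
tcp_rot: [0.325, -0.04, 0.945, 0.014]
ft_force: [0.4, -0.3, -0.3]
grip_width: 0.753
finger_force: 0.0
```

Emit:
{"method": "move_arm", "body": {"increments": [[[0.04,0.15,0],[0.32,0.32,0.94],75],[[0.06,0.15,0],[0.32,0.32,0.94],75],[[0.07,0.15,0],[0.33,0.32,0.94],75],[[0.08,0.14,0],[0.33,0.32,0.94],75],[[0.09,0.13,0],[0.33,0.33,0.94],75]]}}

```text
time: 16.73
tool_pos: [496.1, -14.6, 257.8]
tcp_rot: [0.257, 0.158, 0.953, 0.011]
ft_force: [0.3, 0.7, -0.5]
grip_width: 0.751
finger_force: 0.0
```

Emit:
{"method": "move_arm", "body": {"increments": [[[0.1,0.13,-0.01],[0.32,0.33,0.94],75],[[0.11,0.12,-0.01],[0.32,0.32,0.94],75],[[0.12,0.11,-0.01],[0.33,0.32,0.94],75],[[0.12,0.1,0],[0.32,0.33,0.94],75],[[0.13,0.09,0],[0.33,0.33,0.94],75]]}}

```text
time: 17.35
tool_pos: [486.9, 15.6, 251.7]
tcp_rot: [0.178, 0.349, 0.92, 0.007]
ft_force: [-0.1, -0.2, -1.0]
grip_width: 0.753
finger_force: 0.0
```

Emit:
{"method": "move_arm", "body": {"increments": [[[0.14,0.08,0],[0.32,0.32,0.94],75],[[0.14,0.07,0],[0.33,0.33,0.94],75],[[0.15,0.06,0],[0.32,0.32,0.95],75],[[0.15,0.05,0],[0.33,0.33,0.94],75],[[0.16,0.04,0],[0.32,0.32,0.95],75]]}}

```text
time: 17.98
tool_pos: [478.0, 45.9, 245.8]
tcp_rot: [0.091, 0.524, 0.847, 0.004]
ft_force: [0.1, 0.6, -0.2]
grip_width: 0.751
finger_force: 0.0
```

Emit:
{"method": "move_arm", "body": {"increments": [[[0.16,0.03,0.01],[0.33,0.33,0.94],75],[[0.16,0.01,0.01],[0.32,0.32,0.95],75],[[0.16,0,0.02],[0.32,0.33,0.94],75],[[0.16,-0.01,0.02],[0.33,0.32,0.95],75],[[0.15,-0.01,0.02],[0.32,0.33,0.94],75]]}}

```text
time: 18.6
tool_pos: [469.3, 76.0, 240.0]
tcp_rot: [-0.0, 0.677, 0.736, 0.0]
ft_force: [0.6, -1.4, 0.4]
grip_width: 0.753
finger_force: 0.0
```

```bash
python3 - <<'E'
from wr import *
o,p=wrist("w7");print(o["time"],o["tool_pos"],Q(o).as_matrix(),o["ft_force"])
m=cv2.inRange(cv2.cvtColor(p["img"],cv2.COLOR_BGR2HSV),(45,100,40),(80,255,255))
ys,xs=np.nonzero(m);print(len(xs),cv2.minAreaRect(np.c_[xs,ys].astype(np.float32)))
E
```

```text
18.6 [469.334  76.007 239.979] [[-0.083  0.997 -0.001]
 [ 0.997  0.083  0.001]
 [ 0.001 -0.    -1.   ]] [ 0.599 -1.415  0.442]
567 ((278.0, 196.5), (87.0, 14.0), 90.0)
```

View pics/w7.png

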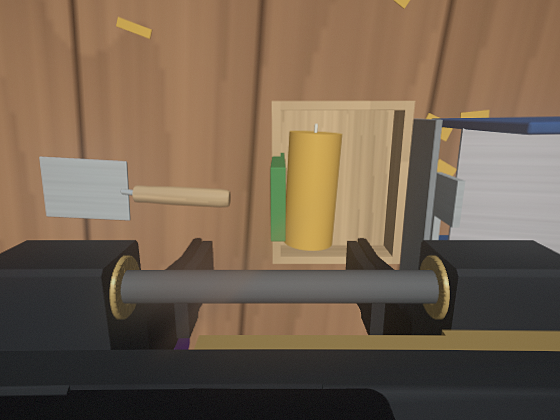

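The candle lies in the tray against the handle board (pixels 286–341, 130–248), and the board's top is at (271–286, 157–240).

```bash
python3 - <<'E'
from wr import *
o,p=pickle.load(open("w7.pkl","rb"));M=Q(o).as_matrix()
loc=lambda a:(a-o["tool_pos"])@M
print(loc(atz(p,[(271,167),(286,167),(271,240),(286,240)],110)))
print(loc(atz(p,[(273,101),(414,101),(273,263),(406,263)],40)))
E
```

```text
[[ 29.635  -6.512 130.003]
 [ 29.643   4.882 129.998]
 [-29.199  -6.808 129.962]
 [-29.192   5.222 129.956]]
[[ 79.614  -5.906 200.038]
 [ 79.43  122.453 199.979]
 [-80.146  -6.488 199.926]
 [-79.886 130.001 199.863]]
```

Emit:
{"method": "move_arm", "body": {"increments": [[[0,-0.02,0.9],[0,0,0],75],[[0,0,0.9],[0,0,0],75],[[0,0,0.9],[0,0,0],75],[[0,0,0.9],[0,0,0],75],[[0,0,0],[0,0,0],0]]}}

```text
time: 19.27
tool_pos: [466.0, 75.5, 93.4]
tcp_rot: [-0.002, 0.676, 0.737, -0.002]
ft_force: [0.0, 0.3, 1.1]
grip_width: 0.697
finger_force: 0.0
```

Emit:
{"method": "move_arm", "body": {"increments": [[[0,0,0],[0,0,0],0],[[0,0,0],[0,0,0],0],[[0,0,0],[0,0,0],0],[[0,0,0],[0,0,0],0],[[0,0,0],[0,0,0],0]]}}

```text
time: 19.9
tool_pos: [468.8, 75.2, 96.3]
tcp_rot: [0.0, 0.676, 0.736, 0.0]
ft_force: [-2.2, 0.2, 2.5]
grip_width: 0.15
finger_force: 3.7
```

Emit:
{"method": "move_arm", "body": {"increments": [[[0,0,0],[0,0,0],0],[[0,0,0],[0,0,0],0]]}}

```text
time: 20.15
tool_pos: [468.6, 75.2, 96.3]
tcp_rot: [0.0, 0.676, 0.736, -0.0]
ft_force: [-2.8, -1.3, 5.6]
grip_width: 0.137
finger_force: 30.0
```

```bash
python3 - <<'E'
from wr import *
o=get_obs();print(o["time"],o["tool_pos"],o["grip_width"],o["finger_force"],o["ft_force"])
a=np.radians(4.86);X=np.array([np.cos(a),np.sin(a),0]);Y=np.array([-X[1],X[0],0])
p,q=o["tool_pos"],Q(o);g=down(4.86)
p,q=plan(p,q,p-X*20+[0,0,20],g,0,s=.4);print()   # lift, back
p,q=plan(p,q,p-X*50+[0,0,60],g,0,s=.7);print()
h=np.array([509,-405.1,0])-X*59;h[2]=p[2]
p,q=plan(p,q,h,g,0,s=.7,n=None)
E
```

```text
20.15 [468.612  75.204  96.281] 0.13696979750570965 29.999420852400362 [-2.846 -1.328  5.564]
[[[-0.0, -0.25, -0.25], [-0.0, 0.0, 0.0], 0], [[-0.0, -0.25, -0.25], [-0.0, 0.0, 0.0], 0]]

[[[-0.0, -0.42, -0.5], [-0.0, 0.0, 0.0], 0], [[-0.0, -0.42, -0.5], [-0.0, 0.0, 0.0], 0], [[-0.0, -0.41, -0.5], [-0.0, 0.0, 0.0], 0]]

[[[-0.67, 0.01, 0.0], [-0.0, 0.0, 0.0], 0], [[-0.67, 0.01, 0.0], [-0.0, 0.0, 0.0], 0], [[-0.67, 0.02, 0.0], [-0.0, 0.0, 0.0], 0], [[-0.67, 0.01, 0.0], [-0.0, 0.0, 0.0], 0], [[-0.67, 0.02, 0.0], [-0.0, 0.0, 0.0], 0]]
[[[-0.67, 0.01, 0.0], [-0.0, 0.0, 0.0], 0], [[-0.67, 0.02, 0.0], [-0.0, 0.0, 0.0], 0], [[-0.67, 0.01, 0.0], [-0.0, 0.0, 0.0], 0], [[-0.67, 0.02, 0.0], [-0.0, 0.0, 0.0], 0], [[-0.67, 0.01, 0.0], [-0.0, 0.0, 0.0], 0]]
[[[-0.67, 0.02, 0.0], [-0.0, 0.0, 0.0], 0], [[-0.67, 0.01, 0.0], [-0.0, 0.0, 0.0], 0], [[-0.67, 0.02, 0.0], [-0.0, 0.0, 0.0], 0], [[-0.67, 0.01, 0.0], [-0.0, 0.0, 0.0], 0], [[-0.67, 0.02, 0.0], [-0.0, 0.0, 0.0], 0]]
[[[-0.67, 0.01, 0.0], [-0.0, 0.0, 0.0], 0], [[-0.67, 0.02, 0.0], [-0.0, 0.0, 0.0], 0], [[-0.66, 0.01, 0.0], [-0.0, 0.0, 0.0], 0]]
```

Emit:
{"method": "move_arm", "body": {"increments": [[[0,-0.25,-0.25],[0,0,0],0],[[0,-0.25,-0.25],[0,0,0],0],[[0,-0.42,-0.5],[0,0,0],0],[[0,-0.42,-0.5],[0,0,0],0],[[0,-0.41,-0.5],[0,0,0],0]]}}

```text
time: 20.78
tool_pos: [397.3, 69.3, 175.2]
tcp_rot: [-0.001, 0.676, 0.736, -0.001]
ft_force: [0.2, 0.5, -5.1]
grip_width: 0.132
finger_force: 30.0
```

Emit:
{"method": "move_arm", "body": {"increments": [[[-0.3,0.01,0],[0,0,0],0],[[-0.5,0.01,0],[0,0,0],0],[[-0.67,0.01,0],[0,0,0],0],[[-0.67,0.02,0],[0,0,0],0],[[-0.67,0.01,0],[0,0,0],0]]}}

```text
time: 21.4
tool_pos: [410.3, -43.7, 174.4]
tcp_rot: [-0.001, 0.677, 0.736, -0.0]
ft_force: [0.6, 0.1, -5.3]
grip_width: 0.134
finger_force: 30.0
```

Emit:
{"method": "move_arm", "body": {"increments": [[[-0.67,0.01,0],[0,0,0],0],[[-0.67,0.02,0],[0,0,0],0],[[-0.67,0.01,0],[0,0,0],0],[[-0.67,0.02,0],[0,0,0],0],[[-0.67,0.01,0],[0,0,0],0]]}}

```text
time: 22.02
tool_pos: [424.4, -176.9, 174.2]
tcp_rot: [-0.001, 0.677, 0.736, -0.0]
ft_force: [0.5, -0.6, -4.3]
grip_width: 0.135
finger_force: 30.0
```

Emit:
{"method": "move_arm", "body": {"increments": [[[-0.67,0.01,0],[0,0,0],0],[[-0.67,0.02,0],[0,0,0],0],[[-0.67,0.01,0],[0,0,0],0],[[-0.67,0.02,0],[0,0,0],0],[[-0.67,0.01,0],[0,0,0],0]]}}

```text
time: 22.65
tool_pos: [438.4, -310.1, 173.8]
tcp_rot: [-0.001, 0.677, 0.736, -0.0]
ft_force: [1.1, 1.0, -5.3]
grip_width: 0.138
finger_force: 30.0
```

Emit:
{"method": "move_arm", "body": {"increments": [[[-0.67,0.01,0],[0,0,0],0],[[-0.67,0.01,0],[0,0,0],0],[[-0.6,0.01,0],[0,0,0],0],[[-0.4,0.01,0],[0,0,0],0],[[-0.2,0.01,0],[0,0,0],0]]}}

```text
time: 23.28
tool_pos: [449.3, -410.7, 174.7]
tcp_rot: [-0.001, 0.677, 0.736, 0.0]
ft_force: [-0.6, 0.0, -5.2]
grip_width: 0.139
finger_force: 30.0
```

```bash
python3 - <<'E'
from wr import *
o,p=wrist("w8");t=get_image("top")
print(o["time"],o["tool_pos"],Q(o).as_matrix()[:,1],o["grip_width"],o["ft_force"],o["finger_force"])
a=np.radians(4.86);X=np.array([np.cos(a),np.sin(a),0])
print("tray est",o["tool_pos"]+59*X)
cv2.imwrite("pics/c8.png",np.hstack([cv2.resize(t["img"][90:290,280:460],None,fx=2,fy=2),cv2.resize(p["img"],(400,400))[:,:400]]))
E
```

```text
23.275 [ 449.254 -410.71   174.686] [ 0.996  0.084 -0.001] 0.13949369648777388 [-0.622  0.036 -5.184] 30.01350649399683
tray est [ 508.041 -405.712  174.686]
```

View pics/c8.png

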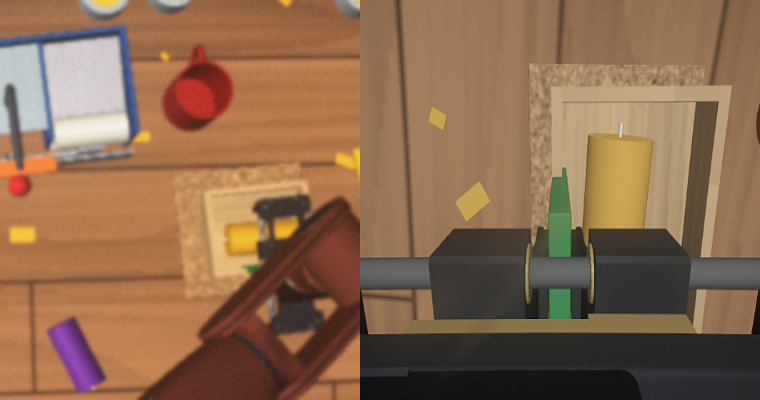

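The tray with the candle is over the mat, tray centre about (508, -406) against the mat's (509, -405). I'll lower it.

Emit:
{"method": "move_arm", "body": {"increments": [[[0,0,0.6],[0,0,0],0],[[0,0,0.6],[0,0,0],0],[[0,0,0.38],[0,0,0],0],[[0,0,0.2],[0,0,0],0],[[0,0,0.06],[0,0,0],0]]}}

```text
time: 24.0
tool_pos: [449.9, -410.0, 102.5]
tcp_rot: [0.0, 0.676, 0.737, 0.0]
ft_force: [0.2, 0.6, -5.7]
grip_width: 0.132
finger_force: 30.0
```

Emit:
{"method": "move_arm", "body": {"increments": [[[0,0,0],[0,0,0],0],[[0,0,0.02],[0,0,0],0]]}}

```text
time: 24.25
tool_pos: [450.3, -410.7, 102.7]
tcp_rot: [0.001, 0.676, 0.736, 0.0]
ft_force: [0.5, 0.3, -5.7]
grip_width: 0.134
finger_force: 30.0
```

Still hanging (−5.7 N), so I'll go slightly lower.

Emit:
{"method": "move_arm", "body": {"increments": [[[0,0,0.04],[0,0,0],0],[[0,0,0.03],[0,0,0],0],[[0,0,0],[0,0,0],0]]}}

```text
time: 24.62
tool_pos: [450.1, -410.5, 100.3]
tcp_rot: [0.001, 0.676, 0.736, 0.0]
ft_force: [-2.5, 2.7, 4.4]
grip_width: 0.136
finger_force: 30.0
```

Now in contact, so I'll release and rise.

Emit:
{"method": "move_arm", "body": {"increments": [[[0,0,0],[0,0,0],25],[[0,0,0],[0,0,0],40],[[0,0,0],[0,0,0],60],[[0,0,0],[0,0,0],60],[[0,0,0],[0,0,0],60]]}}

```text
time: 25.25
tool_pos: [449.8, -410.1, 98.8]
tcp_rot: [0.0, 0.676, 0.736, 0.0]
ft_force: [1.0, -0.1, 0.2]
grip_width: 0.576
finger_force: 0.0
```

Emit:
{"method": "move_arm", "body": {"increments": [[[0,0,-0.5],[0,0,0],60],[[0,0,-0.8],[0,0,0],60],[[0,0,-0.8],[0,0,0],60],[[0,0,-0.8],[0,0,0],60],[[0,0,-0.5],[0,0,0],60]]}}

```text
time: 25.88
tool_pos: [450.4, -410.8, 238.5]
tcp_rot: [0.002, 0.676, 0.736, -0.0]
ft_force: [0.5, -0.3, -0.8]
grip_width: 0.595
finger_force: 0.0
```

Emit:
{"method": "move_arm", "body": {"increments": [[[0,-0.9,0],[0,0,0],60],[[0,-0.9,0],[0,0,0],60],[[0,0,0],[0,0,0],60],[[0,0,0],[0,0,0],60]]}}

```text
time: 26.38
tool_pos: [378.4, -416.3, 235.3]
tcp_rot: [0.001, 0.677, 0.736, 0.0]
ft_force: [0.5, 0.2, -0.3]
grip_width: 0.595
finger_force: 0.0
```

```bash
python3 - <<'E'
from wr import *
o,p=wrist("w9");t=get_image("top");s=get_image("scene");pickle.dump((t,s),open("t9.pkl","wb"))
print(o["time"],o["tool_pos"],o["ft_force"],o["finger_force"])
cv2.imwrite("pics/c9.png",np.hstack([cv2.resize(t["img"][90:290,280:460],None,fx=2,fy=2),cv2.resize(s["img"][160:360,110:320],(420,400))]))
E
```

```text
26.375 [ 378.357 -416.297  235.329] [ 0.473  0.177 -0.332] 0.0
```

View pics/c9.png

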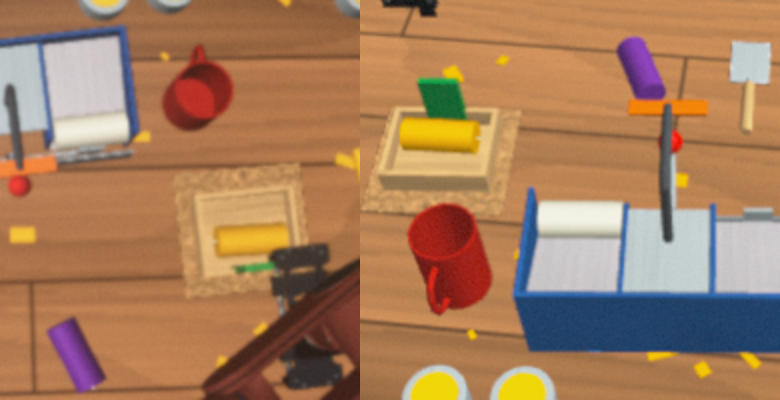

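The tray is flat and centred on the mat with the yellow candle inside. The white candle is in its lane, the lever is upright and the arm is clear.

```bash
python3 -c "
from plant import hand_in
print(hand_in())"
```

```text
the job is handed in; nothing more can be done
None
```

I handed the job in at about 26 s of the 72 s allowed: the tray stands flat in the middle of the mat with the yellow candle in it, the lever is back in its middle, and the white candle, jug and mould look undisturbed, though the hand-in returned no verdict.

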